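# Light up and present the orange-lidded jar on the inspection carousel

## Robot

A 6-joint arm with a two-finger parallel gripper is mounted at the origin on the work surface. World frame = base frame: x ahead of the robot, y to its left, z up, the work surface at z = 0. Lengths are in mm, angles in rad, forces in N, time in s.
With the tool pointing down it reaches from about 325 to 750 mm from the base axis. Payload 7.6 kg.
Tool frame: the origin (TCP) lies at the very end of the fingers, on their centre line; the grasp point (between the pads) lies 19 mm behind it (grip_point_offset is the z of the grasp point in the tool frame, in mm); z points along the fingers, y is the direction in which the jaws open and shut (so a half turn about z gives the same grasp; the last joint's range is limited). The gripper opens to 85 mm and grips with 20 to 120 N. Pads are 22 mm wide; open, the fingers measure 114 mm over their backs; the gripper's body (76 mm by 85 mm) begins 54 mm behind the grasp point. The pads swing forward as they close: fully open they stand 13 mm farther back than shut.
Start: joints at [1.059, 0.052, 1.401, -0, 1.689, -0.07], TCP at [224.46, 474.619, 231.323] pointing down, gripper open.
Joint ranges: [-2.9, 2.9], [-0.91, 2.17], [0.12, 2.37], [-1.06, 4.2], [0.26, 2.73], [-2.93, 2.93]. Speed limits (rad/s): [2.57, 2.57, 3.01, 3.14, 3.14, 3.14].

## Interface

Orientations are given as a unit quaternion [x, y, z, w].
In Python, from workcell import observe, get_image, sign_off, spot_in, silhouettes, grip_point_offset gives the robot as it stands.
- The arm moves only by the tool jog_arm, never from a script. Its argument "commands" is a list of rows, each an object of numbers: "fingers": the finger opening in m, from 0 to 0.0854; "x", "y", "z": the shift along the world's x, y, z in m; "yaw": the turn about the world's z in degrees. A call has 1 to 10 rows; each row is the pose to reach, as a shift and turn from the pose commanded when the call began; what a row does not reach only later rows make up. A row lasts 1/10 s, in which the tool goes at most 50 mm and 8.59 degrees, less where a joint would pass 70% of its speed; a pose out of reach is approached as far as the arm can. A call with a gripper value outside its range is refused whole. The fingers move at their own pace and stop on an object; "newtons" is the grip in N (left out, the last holds). Time passes only in rows, so rows that repeat a pose let the fingers close. It gives the time, the measured TCP pose, the force and the opening at its end, in the units of the state.
- observe(): the state, without advancing time (a new reading comes with each control period).
- get_image(name): name is "scene" or "top" or "wrist"; returns a dict with "pixels" (480x640x3 uint8, red, green, blue), "mtx" (3x3 intrinsics, pixels), "cam_to_world" (4x4, takes a point from camera to world coordinates). Camera axes: x right, y down, z forward; pixel columns grow to the right and rows downward; lengths in mm; the calibration is good to about 2 mm. The wrist camera is an equidistant fisheye: a pixel r from the principal point sees the ray r / f radians off the axis. A picture is of the moment at which its call begins. There is no depth.
- sign_off(): hands the job in, once; it reports no verdict.
Trained networks look in the newest picture that a camera, given by its name, has taken for a name from the list of things; names that differ only in an ending like _2 or _b are one class to them, and where a whole thing is asked for, a point or a joint stands for the part that bears it (a point fixed in the world has none). Each returns a list of dicts, best first, with "confidence" (0 to 1); they miss things now and then, are a little off and sometimes report something else, mostly with a low value. They report only what shows in the picture. A call takes as long as a camera call. They do not tell look-alikes from the thing itself.
- spot_in(camera, target): "location" ([x, y, z] in mm, in world coordinates, good to about 4 mm: the middle of the surface that is visible of it).
- silhouettes(camera, target): "region" (480x640 bool, what is visible of it).
The state is a dict: "time_s": time; "joint_positions": joint angles; "qd": joint speeds; "effort": joint torques, N m; "tcp_pos": TCP position; "orientation": TCP orientation; "force": force on the tool from outside, world axes, zero at the start; "wrist_torque": the same for the moment, N m; "finger_gap": opening from 0.0 (shut) to 1.0 (fully open).
Only numpy, scipy, OpenCV 4.12 (cv2) and the standard library are available. Lean on these libraries where they do the work, as an engineer would, in place of code of your own. Each camera call takes 0.05 s, during which the arm holds its last target.

## Task

Set up the inspection station: first slide the light's dimmer grip along its track until it is level with the yellow marker, and leave it there. Then take the carousel's blue handle post, turn the carousel until the orange-lidded jar stands right behind the red pointer, and keep holding the post so that the return spring cannot turn it back: finish while still holding it there, the carousel at rest. Keep every jar standing on the carousel, the orange-lidded one on its pad, and do not disturb the tape roll, the black cup or the small carton.

Things in the scene. Friction and masses are not known exactly. Their poses are not given: they have to be found in the camera images.
- dimmer (a joint): travel of the dimmer grip along its track, 0 to 0.12 m, growing towards the track's +y; moves stiffly (about 1.5 N of friction) and stays where left; it starts short of the marker
- dimmer_top (a point): centre of the top face of the dimmer grip, a green upright block 28 mm (across the track, x) by 20 mm (along the track, y) by 40 mm tall; its foot rides just above the 14 mm tall track, so its top is 54 mm above the table; axes parallel to the track's
- marker: yellow level marker fixed on an aluminium dimmer track (40 mm wide, 170 mm long, 14 mm tall); origin on the track's centre line at table height, y along the track (the way the dimmer value grows), z up; the yellow tab, 7 mm wide and 16 mm tall, stands against the track's +x side, centred 30 mm from the centre line. The grip is level with it when it has the same y
- foot: grey fixed foot of the carousel; origin on the table under the turning axis, z up. The red pointer stands on a tongue of the foot towards its -x, from 147 to 188 mm from the axis, its top 44 mm above the table
- disc (a joint): turn of the carousel disc, 0 (at its home stop, where it starts) to 3.3 rad, growing anticlockwise seen from above. The disc is white, 280 mm across, its top 42 mm above the table, with a round steel hub 20 mm high. A return spring drives it back to the stop with about 0.24 to 0.30 N m, with some damping (0.2 N m s/rad), so let go it swings back. The orange-lidded jar needs about 0.55, 1.6 or 2.65 rad of turn, depending on its pad
- post_grip (a point): grip point on the axis of the blue handle post (the part called disc_c2), 20 mm below its top; the post is upright, 16 mm in diameter, fixed on the disc 120 mm from the turning axis, from the disc's top up to 127 mm above the table, higher than the jars; grip point 107 mm above the table
- jar_marked_center (a point): centre (half-way up, 29 mm) of the marked jar: black, orange lid and orange band, 52 mm in diameter, 58 mm tall, standing loose on a pad of the disc 80 mm from the axis, its top 100 mm above the table
- front_spot (a point): point at disc-top height right behind the red pointer, 80 mm from the turning axis, where the middle of the marked jar must come to stand; fixed to the foot
- pad0 (a point): centre of one of three neighbouring grey round pads (62 mm) of the disc, on one of which the marked jar stands, first to reach the pointer; turns with the disc
- pad1 (a point): centre of one of three neighbouring grey round pads (62 mm) of the disc, on one of which the marked jar stands, second to reach the pointer; turns with the disc
- pad2 (a point): centre of one of three neighbouring grey round pads (62 mm) of the disc, on one of which the marked jar stands, third to reach the pointer; turns with the disc
- jar_a_center (a point): centre (half-way up) of a plain black jar with a white lid and paper band, 52 mm in diameter, 58 mm tall, standing loose on another pad of the disc
- jar_b_center (a point): centre (half-way up) of a plain black jar with a white lid and paper band, 52 mm in diameter, 58 mm tall, standing loose on another pad of the disc
- jar_c_center (a point): centre (half-way up) of a plain black jar with a white lid and paper band, 52 mm in diameter, 58 mm tall, standing loose on another pad of the disc
- jar_d_center (a point): centre (half-way up) of a plain black jar with a white lid and paper band, 52 mm in diameter, 58 mm tall, standing loose on another pad of the disc
- tape_roll: roll of amber tape lying flat, 96 mm across, 45 mm tall; bystander, origin centre of underside
- black_cup: glossy black mug, 72 mm across the rim, 75 mm tall, handle at its +y; bystander, origin centre of underside
- small_carton: small cardboard carton, 70 x 100 x 60 mm (x, y, z); bystander, origin centre of underside
Things that resemble listed ones, but are neither listed nor needed, are in the scene too. What is shaped like the part that bears jar_marked_center but green or purple is not meant.

How it is judged (in metres and radians):
On the way, in this order (a step that is already met when the one before it is completed fails the run):
1. the dimmer grip is level with the yellow marker (within 6 mm) and let go (y of dimmer_top in the frame of marker between -0.006 and 0.006 m and velocity of joint dimmer between -0.01 and 0.01 m/s and contact force between the fingers and dimmer below 0.1 N), for 0.2 s.
2. the marked jar stands behind the pointer while the fingers hold the post (horizontal distance between jar_marked_center and front_spot below 0.011 m and contact force between the fingers and disc_c2 above 0.5 N), for 0.2 s.
At the end, for the whole second after the job is handed in: The fingers are still on the blue post (more than 0.5 N), the carousel is still (under 0.05 rad/s), the middle of the marked jar is within 11 mm of the spot behind the pointer and within 12 mm of its pad's centre, the jar is upright, and the dimmer grip is within 6 mm of the marker (all of step 2 and y of dimmer_top in the frame of marker between -0.006 and 0.006 m and (horizontal distance between jar_marked_center and pad0 below 0.012 m or horizontal distance between jar_marked_center and pad1 below 0.012 m or horizontal distance between jar_marked_center and pad2 below 0.012 m) and velocity of joint disc between -0.05 and 0.05 rad/s and angle between jar_marked_center's own z axis and vertical below 0.15 rad); the arm keeps its last pose, push and grip.
It fails at once if a jar is tipped over, lifted or knocked off the carousel (angle between any of jar_marked_center, jar_a_center, jar_b_center, jar_c_center, jar_d_center's own z axis and vertical above 0.4 rad or height (world z) of any of jar_marked_center, jar_a_center, jar_b_center, jar_c_center, jar_d_center below 0.055 m or height (world z) of any of jar_marked_center, jar_a_center, jar_b_center, jar_c_center, jar_d_center above 0.09 m).
It fails at once if the tape roll, the cup or the small carton is moved by more than 20 mm (distance of any of tape_roll, black_cup, small_carton from where it was at the start of the episode above 0.02 m).
It also fails if it takes over 58 s, if anything falls off the work surface, if the arm or the gripper's body presses on something with over 40 N, if the wrist force passes 120 N, or if a joint passes its speed limit or range.

## Working session

There is one attempt and no reset: what is moved stays moved. The work goes in short steps, Python scripts to look and compute and a tool call to move; the robot and the scene stay as the last step left them, time stands still between calls to the robot, and variables do not carry over. Pictures are saved under pics/ and viewed, and the job is handed in when it is done.

Besides the shell and the picture viewer there is one more tool, called after "Emit:" by a JSON object that holds its "method" and its "body", one argument or row to a line. jog_arm: Moves the arm, as the interface text tells. Its arguments: {"type":"object","properties":{"commands":{"type":"array","items":{"type":"object","properties":{"fingers":{"type":"number"},"x":{"type":"number"},"y":{"type":"number"},"z":{"type":"number"},"yaw":{"type":"number"}}}},"newtons":{"type":"number"}},"required":["commands"]}

```bash
mkdir -p pics
cat > h.py <<'E'
import numpy as np,cv2
from workcell import *
def save(cam,fn):
    im=get_image(cam); cv2.imwrite('pics/'+fn,cv2.cvtColor(im['pixels'],cv2.COLOR_RGB2BGR)); return im
def ray(im,u,v,fish=False):
    K=np.array(im['mtx']);T=np.array(im['cam_to_world'])
    x=(u-K[0,2])/K[0,0];y=(v-K[1,2])/K[1,1]
    if fish:
        r=np.hypot(x,y); s=np.sin(r)/r if r>1e-9 else 1; d=np.array([x*s,y*s,np.cos(r)])
    else: d=np.array([x,y,1.])
    return T[:3,3],T[:3,:3]@d
def atz(im,u,v,z,fish=False):
    o,d=ray(im,u,v,fish); return o+d*(z-o[2])/d[2]
E
python3 - <<'E'
from h import *
s=observe();print(s)
a=save('scene','s0.png');b=save('top','t0.png');c=save('wrist','w0.png')
for i in (a,b,c): print(np.round(i['mtx'],1).tolist(),np.round(i['cam_to_world'],2).tolist())
for n in ['dimmer_top','marker','foot','post_grip','jar_marked_center','pad0','jar_a_center','tape_roll','black_cup','small_carton']:
  for cam in ['scene','top']:
    print(n,cam,[(np.round(r['location'],0).tolist(),round(r['confidence'],2)) for r in spot_in(cam,n)][:6])
E
```

```text
{'time_s': 0.0, 'joint_positions': array([ 1.05868234e+00,  5.28812144e-02,  1.40175134e+00, -1.66583207e-05,
        1.68862224e+00, -7.02979861e-02]), 'qd': array([ 0.00067488,  0.0004799 , -0.00330738,  0.00051484, -0.00190994,
       -0.00087934]), 'effort': array([-1.31163219e-03, -3.81659138e+01, -3.60192096e+01, -1.38934902e-04,
        6.02898377e-03,  4.35102595e-05]), 'tcp_pos': array([224.30846933, 474.32123628, 230.43573857]), 'orientation': array([ 2.19116519e-01,  9.75698345e-01, -7.98457777e-04, -2.30683262e-04]), 'force': array([-0.53380595, -0.13428527,  0.57196762]), 'wrist_torque': array([ 0.03752056, -0.00480406,  0.02386932]), 'finger_gap': 0.9992312838642322}
[[532.5, 0.0, 325.7], [0.0, 532.5, 239.7], [0.0, 0.0, 1.0]] [[0.88, 0.35, -0.33, 928.83], [0.48, -0.66, 0.58, -617.45], [-0.02, -0.66, -0.75, 884.28], [0.0, 0.0, 0.0, 1.0]]
[[598.7, 0.0, 319.8], [0.0, 598.7, 235.8], [0.0, 0.0, 1.0]] [[-0.02, -0.98, 0.2, 327.91], [-1.0, 0.02, 0.01, 14.1], [-0.02, -0.19, -0.98, 1435.87], [0.0, 0.0, 0.0, 1.0]]
[[371.6, 0.0, 315.5], [0.0, 371.6, 237.0], [0.0, 0.0, 1.0]] [[0.43,
[... 564 characters left out ...]
.7), ([544.0, 330.0, 38.0], 0.63)]
jar_marked_center top [([534.0, 338.0, 61.0], 0.95), ([645.0, 97.0, 102.0], 0.76), ([633.0, 352.0, 61.0], 0.6)]
pad0 scene [([573.0, 56.0, 38.0], 0.87), ([652.0, 88.0, 87.0], 0.72)]
pad0 top [([561.0, 76.0, 44.0], 0.71)]
jar_a_center scene [([524.0, 126.0, 89.0], 0.86)]
jar_a_center top [([507.0, 136.0, 99.0], 0.62)]
tape_roll scene [([668.0, -347.0, 45.0], 0.95)]
tape_roll top [([416.0, 376.0, 60.0], 0.62), ([658.0, -345.0, 45.0], 0.59)]
black_cup scene [([742.0, -146.0, 41.0], 0.77)]
black_cup top [([752.0, -143.0, 28.0], 0.93)]
small_carton scene [([424.0, 367.0, 56.0], 0.78)]
small_carton top [([416.0, 379.0, 64.0], 0.83), ([529.0, -292.0, 56.0], 0.29)]
```

View pics/s0.png

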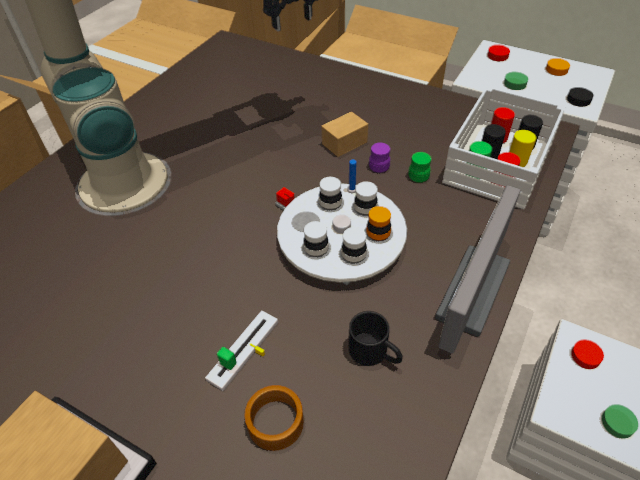

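View pics/t0.png

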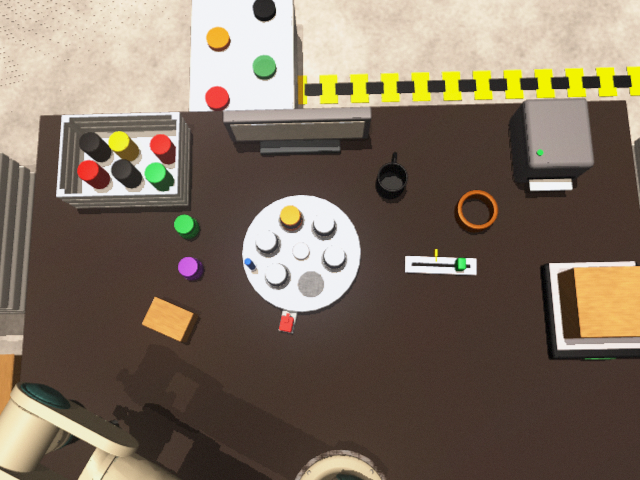

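Run:
```python
import cv2
i=cv2.imread('pics/t0.png'); cv2.imwrite('pics/t0a.png',cv2.resize(i[130:330,190:450],None,fx=3,fy=3,interpolation=cv2.INTER_CUBIC))
cv2.imwrite('pics/t0b.png',cv2.resize(i[180:320,370:520],None,fx=4,fy=4,interpolation=cv2.INTER_CUBIC))
i=cv2.imread('pics/s0.png'); cv2.imwrite('pics/s0b.png',cv2.resize(i[300:480,250:480],None,fx=3,fy=3,interpolation=cv2.INTER_CUBIC))
```

```text
(no output)
```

View pics/t0a.png

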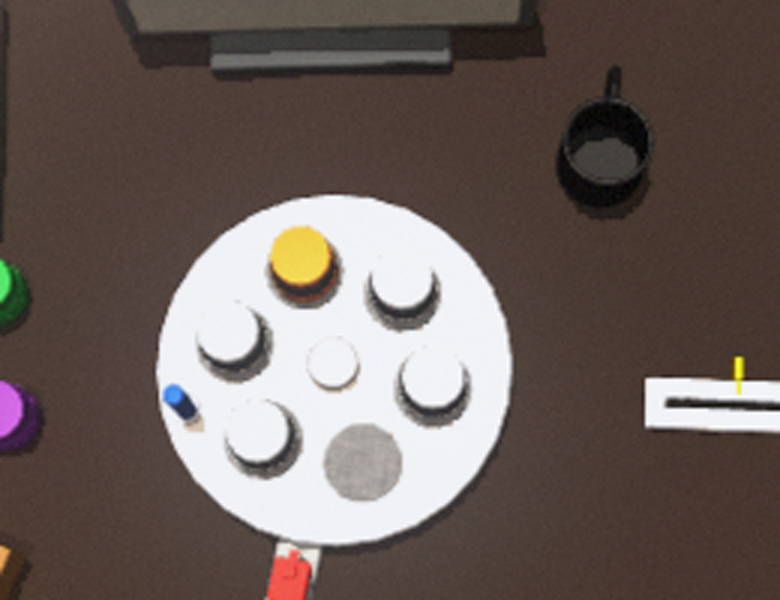

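View pics/t0b.png

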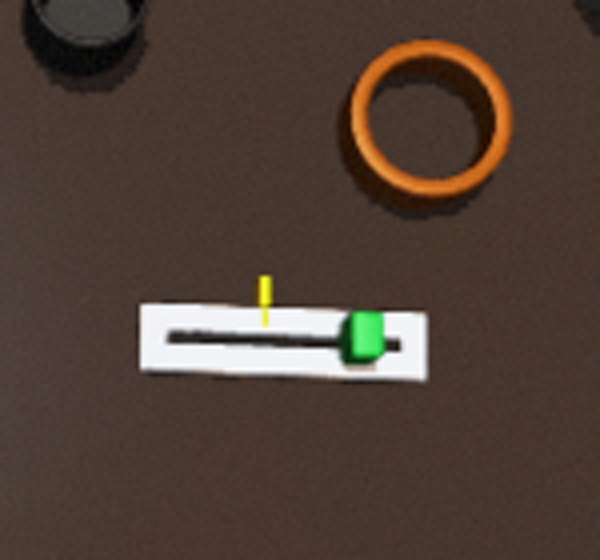

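View pics/s0b.png

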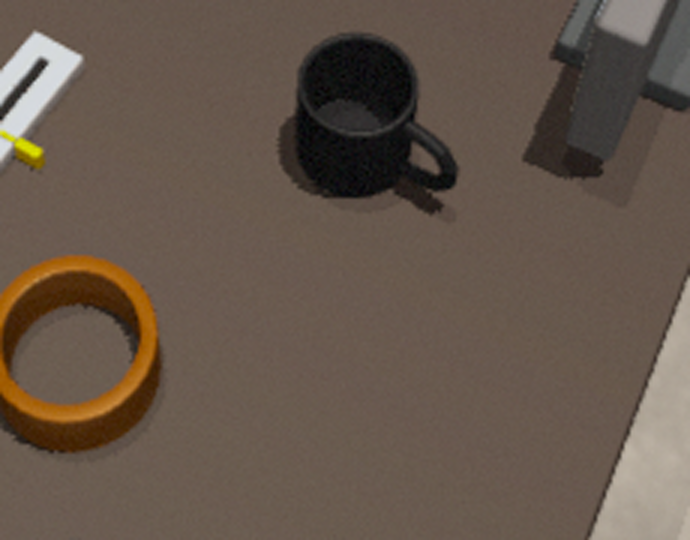

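The dimmer track lies along world y, and the yellow tab (top image 436,253) is on the +y side of the green grip (461,264). The orange lid is at (290,215) on the far side of the disc, the blue post at (249,263) and the red pointer at (287,322). Next I'll measure these by colour in both views.

```bash
cat > meas.py <<'E'
from h import *
def cen(mask):
    n,l,st,c=cv2.connectedComponentsWithStats(mask.astype(np.uint8))
    return [(st[i].tolist(),c[i].round(1).tolist()) for i in range(1,n) if st[i][4]>12]
def hsv(p): return cv2.cvtColor(p,cv2.COLOR_RGB2HSV)
def tri(r1,r2):
    A=[];b=[]
    for o,d in (r1,r2):
        d=d/np.linalg.norm(d);P=np.eye(3)-np.outer(d,d);A.append(P);b.append(P@o)
    return np.linalg.solve(A[0]+A[1],b[0]+b[1])
E
python3 - <<'E'
from meas import *
R={'blue':(100,130,120,40),'orange':(8,24,180,120),'green':(50,75,150,120),'yellow':(26,34,150,120),'red':(0,5,180,120)}
for cam in ('scene','top'):
    im=get_image(cam);H=hsv(im['pixels']).astype(int)
    for k,(a,b,s,v) in R.items():
        m=(H[...,0]>=a)&(H[...,0]<=b)&(H[...,1]>s)&(H[...,2]>v)
        m[:110]=0; 
        print(cam,k,[x for x in cen(m) if x[0][4]<900])
    for n in ['foot','disc','dimmer_top','marker','post_grip','jar_marked_center']:
        for r in silhouettes(cam,n)[:4]:
            ys,xs=np.nonzero(r['region']);print(cam,n,round(r['confidence'],2),xs.min(),xs.max(),ys.min(),ys.max(),len(xs))
E
```

```text
scene blue [([349, 159, 7, 31, 187], [352.2, 173.9])]
scene orange [([510, 142, 24, 25, 286], [523.4, 152.5]), ([369, 206, 22, 21, 345], [379.4, 215.8]), ([370, 230, 21, 10, 85], [380.0, 235.7]), ([256, 350, 9, 6, 19], [259.9, 352.8]), ([245, 385, 57, 56, 863], [273.1, 413.4])]
scene green [([470, 141, 22, 14, 221], [480.9, 147.7]), ([412, 152, 19, 12, 185], [421.0, 157.7]), ([217, 347, 17, 14, 137], [224.7, 353.4])]
scene yellow [([514, 130, 22, 14, 238], [524.7, 136.2]), ([250, 344, 14, 9, 45], [257.9, 348.4])]
scene red [([494, 110, 21, 10, 173], [504.2, 114.1]), ([498, 152, 22, 14, 185], [509.4, 157.9]), ([276, 187, 18, 13, 142], [284.9, 193.3]), ([573, 340, 31, 26, 565], [588.1, 352.5])]
scene foot 0.73 275 405 160 284 6975
scene foot 0.2 349 401 311 365 2025
scene disc 0.7 303 328 221 256 785
scene disc 0.67 244 302 385 449 1925
scene disc 0.66 277 405 159 281 6803
scene dimmer_top 0.68 217 235 347 369 313
scene marker 0.16 277 406 160 281 6799
scene post_grip 0.73 277 405 160 281 6613
scene jar_marked_center 0.71 369 389 142 171 545
scene jar_marked_center 0.62 408 430 152 181
[... 203 characters left out ...]
6])]
top green [([537, 150, 6, 6, 26], [539.7, 152.3]), ([145, 163, 21, 20, 269], [154.2, 172.0]), ([174, 215, 20, 19, 293], [183.5, 223.8]), ([458, 258, 8, 11, 85], [461.4, 263.1])]
top yellow [([109, 131, 21, 21, 331], [118.4, 140.9]), ([435, 249, 3, 12, 27], [436.0, 253.3])]
top red [([151, 135, 20, 20, 312], [160.2, 144.2]), ([77, 161, 22, 20, 342], [87.7, 170.2])]
top foot 0.77 242 359 195 333 9101
top disc 0.94 242 359 195 310 8386
top dimmer_top 0.44 453 465 257 270 149
top dimmer_top 0.24 313 334 213 237 450
top post_grip 0.8 242 358 195 311 8453
top jar_marked_center 0.96 281 301 206 228 397
top jar_marked_center 0.91 177 202 257 279 460
top jar_marked_center 0.6 175 198 214 238 459
```

Run:
```python
from meas import *
t=get_image('top');s=get_image('scene')
p=t['pixels'];H=hsv(p).astype(int)
# disc contour top
r=silhouettes('top','disc')[0]['region'].astype(np.uint8)
for cam,im in (('top',t),('scene',s)):
    rr=[x for x in silhouettes(cam,'disc') if x['region'].sum()>5000][0]['region'].astype(np.uint8)
    c=max(cv2.findContours(rr,0,1)[0],key=len)
    W=np.array([atz(im,u,v,42)[:2] for u,v in c[:,0]])
    from scipy.optimize import least_squares
    f=least_squares(lambda q:np.hypot(W[:,0]-q[0],W[:,1]-q[1])-140,[560,75],loss='soft_l1',f_scale=2)
    print(cam,'disc',f.x,'|res|',np.median(abs(f.fun)))
m=(H[...,0]>=8)&(H[...,0]<=26)&(H[...,1]>130)&(H[...,2]>150);m[:200]=0;m[235:]=0
o=cen(m);print(o)
ot=[x for x in o if 275<x[1][0]<300]
u,v=ot[0][1];print('orange lid top',atz(t,u,v,100),'scene',atz(s,379.4,215.8,100),'tri',tri(ray(t,u,v),ray(s,379.4,215.8)))
print('post top',atz(t,247,260.5,127),'scene',atz(s,352.5,160.5,127),tri(ray(t,247,260.5),ray(s,352.5,160.5)))
print('green top',atz(t,461.4,263.1,54),'scene',atz(s,224.7,353.4,54),tri(ray(t,461.4,263.1),ray(s,224.7,353.4)))
print('yellow',atz(t,436,252,16),'scene',atz(s,258.5,349,16),tri(ray(t,436,252),ray(s,258.5,349)))
print('pointer',atz(t,287,320,44),'sc',atz(s,284.9,191,44))
# track
for cam,im,box in (('top',t,(395,485,250,280)),('scene',s,(200,285,305,390))):
    h=hsv(im['pixels']).astype(int);x0,x1,y0,y1=box
    m=np.zeros((480,640),np.uint8);m[y0:y1,x0:x1]=(h[y0:y1,x0:x1,2]>125)&((h[y0:y1,x0:x1,1]<60))
    m=cv2.morphologyEx(m,cv2.MORPH_CLOSE,np.ones((9,9)))
    c=max(cv2.findContours(m,0,1)[0],key=cv2.contourArea)
    W=np.array([atz(im,u,v,14)[:2] for u,v in c[:,0]],np.float32)
    print(cam,'track',cv2.minAreaRect(W))
```

```text
top disc [568.99833079  78.0460559 ] |res| 2.322680032903321
scene disc [568.40417758  73.85439987] |res| 14.5883809636682
[([458, 200, 40, 29, 262], [477.5, 215.8]), ([280, 206, 21, 19, 302], [289.8, 215.1])]
orange lid top [643.60222456  98.58681164 100.        ] scene [649.49700135  95.74744964 100.        ] tri [646.30447379  99.84855682  94.18220396]
post top [536.29481153 192.91144853 127.        ] scene [536.32807685 196.98728655 127.        ] [536.85811684 193.26694785 129.58897059]
green top [ 530.15063009 -296.19625718   54.        ] scene [ 534.27388625 -294.93947329   54.        ] [ 531.79907891 -295.34560228   51.69106986]
yellow [ 563.97832566 -245.87152474   16.        ] scene [ 566.15376007 -243.16246119   16.        ] [ 565.13257283 -244.58241902   16.55189228]
pointer [408.41407087 111.32721336  44.        ] sc [404.06904223 118.01214634  44.        ]
top track ((532.6111450195312, -254.96768188476562), (169.49911499023438, 41.266727447509766), 86.45503234863281)
scene track ((536.6734619140625, -252.80328369140625), (171.2169647216797, 41.94014358520508), 86.56843566894531)
```

The jar needs about 2.66 rad (pad2), with the post at ≈(536,193) and the axis at ≈(569,78). First I'll move above the dimmer.

Emit:
{"method": "jog_arm", "body": {
  "commands": [
    {"x": 0.012,"y": -0.03},
    {"x": 0.03,"y": -0.075,"yaw": 2},
    {"x": 0.048,"y": -0.12,"yaw": 4},
    {"x": 0.066,"y": -0.165,"yaw": 6},
    {"x": 0.084,"y": -0.21,"yaw": 8},
    {"x": 0.102,"y": -0.255,"yaw": 10},
    {"x": 0.12,"y": -0.3,"yaw": 12},
    {"x": 0.138,"y": -0.345,"yaw": 14},
    {"x": 0.154,"y": -0.385,"yaw": 16},
    {"x": 0.154,"y": -0.385,"yaw": 16}
  ]
}}

```text
validation failed for argument at $.co...
```

Emit:
{"method": "jog_arm", "body": {
  "commands": [
    {"x": 0.012,"y": -0.03},
    {"x": 0.03,"y": -0.075,"yaw": 2},
    {"x": 0.048,"y": -0.12,"yaw": 4},
    {"x": 0.066,"y": -0.165,"yaw": 6},
    {"x": 0.084,"y": -0.21,"yaw": 6},
    {"x": 0.102,"y": -0.255,"yaw": 6},
    {"x": 0.12,"y": -0.3,"yaw": 6},
    {"x": 0.138,"y": -0.345,"yaw": 6,"z": -0.02},
    {"x": 0.153,"y": -0.385,"yaw": 6,"z": -0.05},
    {"x": 0.153,"y": -0.385,"yaw": 6,"z": -0.08}
  ]
}}

```text
validation failed for argument at $.co...
```

Run:
```python
from meas import *
s=observe();print(s['time_s'],s['tcp_pos'],s['orientation'])
w=save('wrist','w1.png')
q=s['orientation'];from scipy.spatial.transform import Rotation as Ro
print('tool y',Ro.from_quat(q).as_matrix()[:,1])
H=hsv(w['pixels']).astype(int)
for k,(a,b,sa,v) in {'green':(50,75,150,120),'yellow':(26,34,150,120)}.items():
    print(k,cen((H[...,0]>=a)&(H[...,0]<=b)&(H[...,1]>sa)&(H[...,2]>v)))
```

```text
2.1 [224.46295485 474.63435665 231.33049846] [2.19102043e-01 9.75701948e-01 6.34578983e-05 1.01380189e-05]
tool y [4.27556578e-01 9.03988582e-01 1.28274511e-04]
green []
yellow []
```

View pics/w1.png

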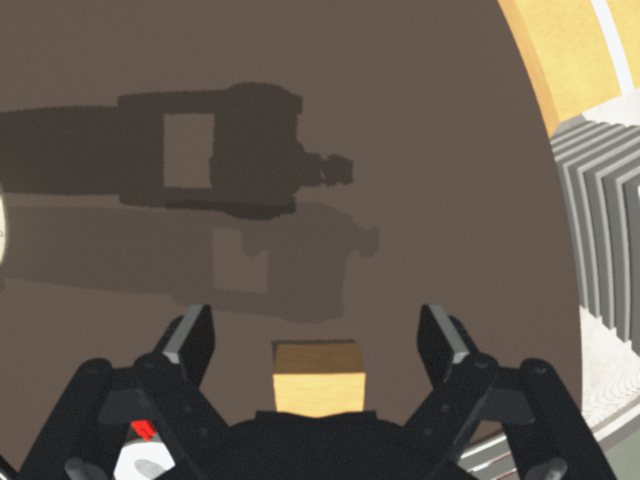

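The calls were refused, and the wrist picture shows nothing moved. I'll try again with complete rows.

Emit:
{"method": "jog_arm", "body": {
  "commands": [
    {"x": 0.012,"y": -0.03,"z": 0.0,"yaw": 0.5,"fingers": 0.085},
    {"x": 0.03,"y": -0.075,"z": 0.0,"yaw": 2.0,"fingers": 0.085},
    {"x": 0.048,"y": -0.12,"z": 0.0,"yaw": 4.0,"fingers": 0.085},
    {"x": 0.066,"y": -0.165,"z": 0.0,"yaw": 6.0,"fingers": 0.085},
    {"x": 0.084,"y": -0.21,"z": 0.0,"yaw": 8.0,"fingers": 0.085},
    {"x": 0.102,"y": -0.255,"z": 0.0,"yaw": 10.0,"fingers": 0.085},
    {"x": 0.12,"y": -0.3,"z": 0.0,"yaw": 12.0,"fingers": 0.085},
    {"x": 0.138,"y": -0.345,"z": 0.0,"yaw": 14.0,"fingers": 0.085},
    {"x": 0.154,"y": -0.385,"z": 0.0,"yaw": 16.0,"fingers": 0.085},
    {"x": 0.154,"y": -0.385,"z": 0.0,"yaw": 16.0,"fingers": 0.085}
  ]
}}

```text
time_s: 3.15
tcp_pos: [379.6, 85.6, 231.4]
orientation: [0.084, 0.996, -0.001, 0.0]
force: [-0.1, -0.2, 0.5]
finger_gap: 0.993
```

Emit:
{"method": "jog_arm", "body": {
  "commands": [
    {"x": 0.012,"y": -0.03,"z": 0.0,"yaw": 0.5,"fingers": 0.085},
    {"x": 0.03,"y": -0.075,"z": 0.0,"yaw": 2.0,"fingers": 0.085},
    {"x": 0.048,"y": -0.12,"z": 0.0,"yaw": 4.0,"fingers": 0.085},
    {"x": 0.066,"y": -0.165,"z": 0.0,"yaw": 6.0,"fingers": 0.085},
    {"x": 0.084,"y": -0.21,"z": 0.0,"yaw": 6.0,"fingers": 0.085},
    {"x": 0.102,"y": -0.255,"z": 0.0,"yaw": 6.0,"fingers": 0.085},
    {"x": 0.12,"y": -0.3,"z": 0.0,"yaw": 6.0,"fingers": 0.085},
    {"x": 0.138,"y": -0.345,"z": -0.02,"yaw": 6.0,"fingers": 0.085},
    {"x": 0.153,"y": -0.385,"z": -0.05,"yaw": 6.0,"fingers": 0.085},
    {"x": 0.153,"y": -0.385,"z": -0.08,"yaw": 6.0,"fingers": 0.085}
  ]
}}

```text
time_s: 4.15
tcp_pos: [532.3, -298.8, 149.8]
orientation: [0.031, 1.0, -0.001, 0.0]
force: [1.2, 0.0, -0.5]
finger_gap: 0.995
```

Run:
```python
from meas import *
w=save('wrist','w2.png')
s=observe();print(s['time_s'],s['tcp_pos'],s['orientation'])
q=s['orientation'];from scipy.spatial.transform import Rotation as Ro
print('tool y',Ro.from_quat(q).as_matrix()[:,1], w['cam_to_world'][:3,3])
H=hsv(w['pixels']).astype(int)
for k,(a,b,sa,v,z) in {'green':(50,75,150,120,54),'yellow':(26,34,150,120,16)}.items():
    for c in cen((H[...,0]>=a)&(H[...,0]<=b)&(H[...,1]>sa)&(H[...,2]>v)):
        print(k,c,atz(w,*c[1],z,True))
```

```text
4.2 [ 529.7394389  -295.87844061  142.5116407 ] [ 0.0301488   0.99953248  0.00260308 -0.00437079]
tool y [0.06029216 0.99816855 0.00494019] [ 452.89453726 -293.85337871  291.29865291]
green ([310, 220, 25, 26, 289], [323.5, 230.1]) [ 526.66595953 -293.07589956   54.        ]
green ([330, 249, 5, 6, 18], [332.4, 251.4]) [ 542.21618719 -287.83652123   54.        ]
yellow ([382, 234, 10, 35, 217], [386.6, 255.8]) [ 563.09981983 -243.39410429   16.        ]
```

View pics/w2.png

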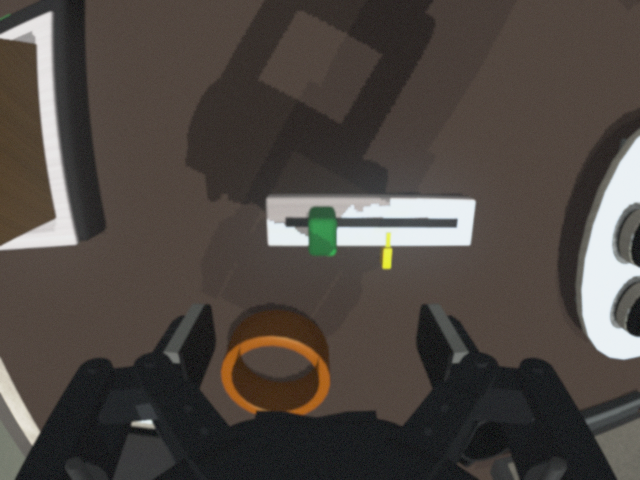

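The wrist view shows the green grip at ~(323,240), centred between the fingers, and the tab at (387,256) to its +y side. Now down, then grip.

Emit:
{"method": "jog_arm", "body": {
  "commands": [
    {"x": 0,"y": 0,"z": -0.03,"yaw": 0,"fingers": 0.085},
    {"x": 0,"y": 0,"z": -0.06,"yaw": 0,"fingers": 0.085},
    {"x": 0,"y": 0,"z": -0.09,"yaw": 0,"fingers": 0.085},
    {"x": 0,"y": 0,"z": -0.11,"yaw": 0,"fingers": 0.085},
    {"x": 0,"y": 0,"z": -0.121,"yaw": 0,"fingers": 0.085},
    {"x": 0,"y": 0,"z": -0.121,"yaw": 0,"fingers": 0.05},
    {"x": 0,"y": 0,"z": -0.121,"yaw": 0,"fingers": 0.03},
    {"x": 0,"y": 0,"z": -0.121,"yaw": 0,"fingers": 0.01},
    {"x": 0,"y": 0,"z": -0.121,"yaw": 0,"fingers": 0.01},
    {"x": 0,"y": 0,"z": -0.121,"yaw": 0,"fingers": 0.01}
  ],
  "newtons": 20
}}

```text
time_s: 5.2
tcp_pos: [532.0, -295.6, 31.6]
orientation: [0.029, 1.0, -0.0, 0.001]
force: [-0.2, 0.0, 3.6]
finger_gap: 0.226
```

Run:
```python
from meas import *
w=save('wrist','w3.png');t=save('scene','s3.png')
s=observe();print(s['time_s'],s['tcp_pos'],s['force'],s['finger_gap'])
```

```text
5.3 [ 531.97870468 -295.64615789   31.54636928] [-1.12053146  1.14664069  6.15131919] 0.2323636130470367
```

View pics/w3.png

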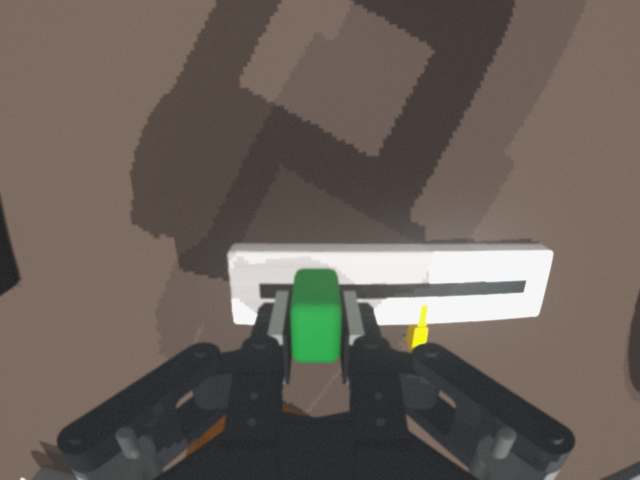

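Run:
```python
from meas import *
w=get_image('wrist');H=hsv(w['pixels']).astype(int)
m=(H[...,0]>=24)&(H[...,0]<=36)&(H[...,1]>150)&(H[...,2]>70);m[:,:390]=0
m[:300]=0
ys,xs=np.nonzero(m)
for y in range(305,352,4):
    x=xs[ys==y]
    if len(x):print(y,x.min(),x.max())
e=np.array([.0618,.998]);g=np.array([532,-295.6])
for u,v,z in ((417.5,336,16),(423.5,308,16),(423.5,308,1),(418,342,8)):
    P=atz(w,u,v,z,True);print(P,(P[:2]-g)@e)
for u in (303,316,328):
  P=atz(w,u,330,54,True);print('g',u,P,(P[:2]-g)@e)
# track ends
for u,v in ((229,245),(235,323),(550,245),(545,316)):
    P=atz(w,u,v,14,True);print(P)
i=cv2.cvtColor(w['pixels'],cv2.COLOR_RGB2BGR)
cv2.imwrite('pics/w3c.png',cv2.resize(i[230:380,220:560],None,fx=2.3,fy=2.3))
```

```text
309 422 426
313 421 425
317 421 424
321 420 424
325 417 425
329 415 427
333 414 427
337 411 426
341 412 425
345 410 417
[ 561.20267975 -244.57255279   16.        ] 52.73011792720888
[ 544.61991121 -242.60267084   16.        ] 53.67124501012874
[ 553.42626378 -237.97726258    1.        ] 58.831635042605186
[ 570.81975534 -241.60840424    8.        ] 56.282673444769415
g 303 [ 528.40809241 -300.11344049   54.        ] -4.726393500345397
g 316 [ 528.67592425 -295.22538633   54.        ] 0.16843655747819133
g 328 [ 528.95318169 -290.71488716   54.        ] 4.687049241378699
[ 506.66421649 -334.20152099   14.        ]
[ 548.55355575 -337.413257     14.        ]
[ 516.65855586 -171.0810125    14.        ]
[ 560.55365681 -164.94956675   14.        ]
```

View pics/w3c.png

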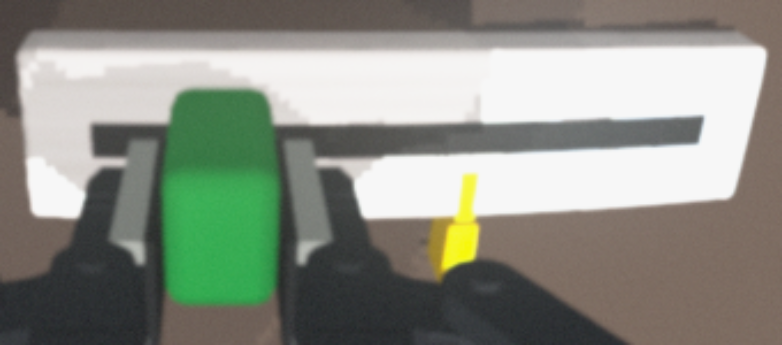

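Emit:
{"method": "jog_arm", "body": {
  "commands": [
    {"x": 0.0003,"y": 0.005,"z": 0.001,"yaw": 0,"fingers": 0.01},
    {"x": 0.0007,"y": 0.012,"z": 0.001,"yaw": 0,"fingers": 0.01},
    {"x": 0.0012,"y": 0.02,"z": 0.001,"yaw": 0,"fingers": 0.01},
    {"x": 0.0017,"y": 0.028,"z": 0.001,"yaw": 0,"fingers": 0.01},
    {"x": 0.0022,"y": 0.036,"z": 0.001,"yaw": 0,"fingers": 0.01},
    {"x": 0.0027,"y": 0.043,"z": 0.001,"yaw": 0,"fingers": 0.01},
    {"x": 0.003,"y": 0.049,"z": 0.001,"yaw": 0,"fingers": 0.01},
    {"x": 0.0033,"y": 0.0534,"z": 0.001,"yaw": 0,"fingers": 0.01},
    {"x": 0.0033,"y": 0.0534,"z": 0.001,"yaw": 0,"fingers": 0.01},
    {"x": 0.0033,"y": 0.0534,"z": 0.001,"yaw": 0,"fingers": 0.01}
  ]
}}

```text
time_s: 6.35
tcp_pos: [535.3, -241.1, 31.6]
orientation: [0.029, 1.0, 0.0, 0.001]
force: [4.4, 0.6, 2.5]
finger_gap: 0.225
```

Emit:
{"method": "jog_arm", "body": {
  "commands": [
    {"x": 0,"y": 0,"z": 0,"yaw": 0,"fingers": 0.03},
    {"x": 0,"y": 0,"z": 0,"yaw": 0,"fingers": 0.05},
    {"x": 0,"y": 0,"z": 0,"yaw": 0,"fingers": 0.07},
    {"x": 0,"y": 0,"z": 0,"yaw": 0,"fingers": 0.07},
    {"x": 0,"y": 0,"z": 0.02,"yaw": 0,"fingers": 0.07},
    {"x": 0,"y": 0,"z": 0.05,"yaw": 0,"fingers": 0.07},
    {"x": 0,"y": 0,"z": 0.08,"yaw": 0,"fingers": 0.07},
    {"x": 0,"y": 0,"z": 0.11,"yaw": 0,"fingers": 0.07},
    {"x": 0,"y": 0,"z": 0.12,"yaw": 0,"fingers": 0.07},
    {"x": 0,"y": 0,"z": 0.12,"yaw": 0,"fingers": 0.07}
  ]
}}

```text
time_s: 7.35
tcp_pos: [535.3, -242.4, 152.6]
orientation: [0.029, 1.0, -0.001, 0.001]
force: [0.4, 0.0, -0.5]
finger_gap: 0.82
```

Run:
```python
from meas import *
w=save('wrist','w4.png');t=save('top','t4.png');sc=save('scene','s4.png')
s=observe();print(s['time_s'],s['tcp_pos'],s['force'],s['finger_gap'])
i=cv2.imread('pics/w4.png');cv2.imwrite('pics/w4c.png',cv2.resize(i[150:350,220:480],None,fx=3,fy=3))
i=cv2.imread('pics/s4.png');cv2.imwrite('pics/s4c.png',cv2.resize(i[300:400,190:300],None,fx=6,fy=6))
i=cv2.imread('pics/t4.png');cv2.imwrite('pics/t4c.png',cv2.resize(i[230:290,390:490],None,fx=7,fy=7))
```

```text
7.5 [ 533.93967022 -241.59094555  148.96839548] [-0.51022863  1.15799676 -0.42396517] 0.8148819944215301
```

View pics/w4c.png

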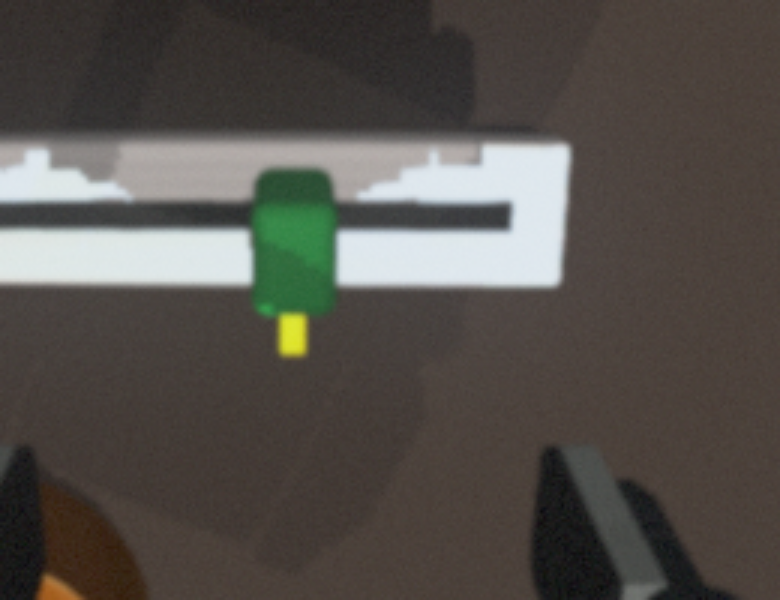

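View pics/s4c.png

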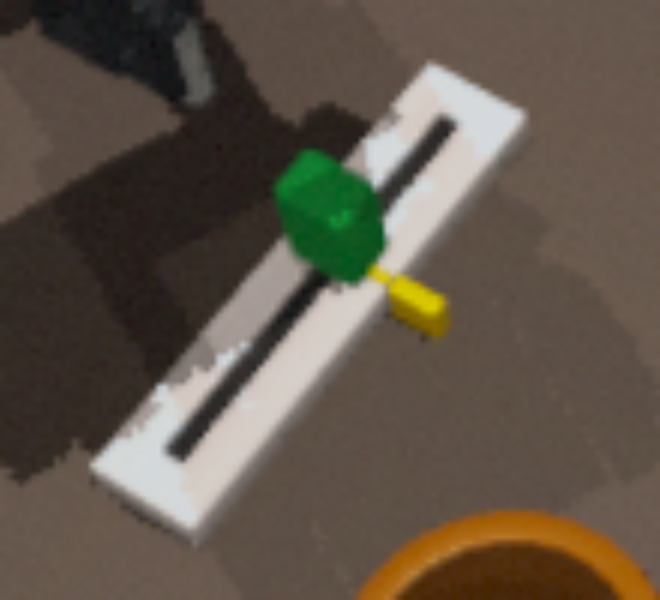

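View pics/t4c.png

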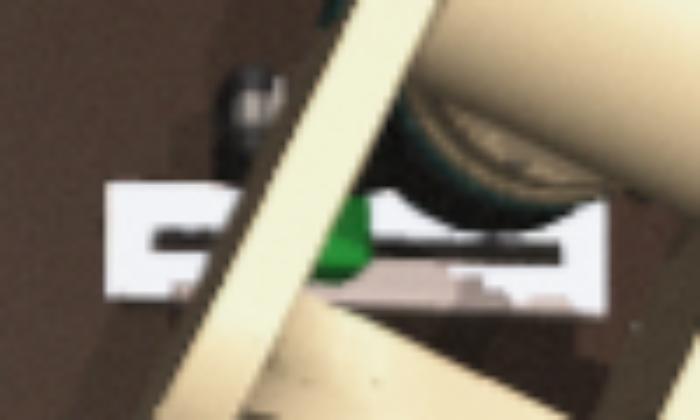

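Wrist view: the grip centre (crop 295) and the tab (crop 293) line up to within 1 mm, so the dimmer is done. Next the gripper goes up and over to the post, turning the jaws to lie radially at -74°. That leaves enough wrist range for the 152° turn.

Emit:
{"method": "jog_arm", "body": {
  "commands": [
    {"x": 0,"y": 0,"z": 0.03,"yaw": -5,"fingers": 0.07},
    {"x": 0,"y": 0.01,"z": 0.06,"yaw": -13,"fingers": 0.07},
    {"x": 0,"y": 0.03,"z": 0.08,"yaw": -21,"fingers": 0.07},
    {"x": 0,"y": 0.06,"z": 0.08,"yaw": -29,"fingers": 0.07},
    {"x": 0,"y": 0.09,"z": 0.08,"yaw": -37,"fingers": 0.07},
    {"x": 0,"y": 0.12,"z": 0.08,"yaw": -45,"fingers": 0.07},
    {"x": 0,"y": 0.15,"z": 0.08,"yaw": -53,"fingers": 0.07},
    {"x": 0,"y": 0.18,"z": 0.08,"yaw": -61,"fingers": 0.07},
    {"x": 0,"y": 0.21,"z": 0.08,"yaw": -69,"fingers": 0.07},
    {"x": 0,"y": 0.235,"z": 0.08,"yaw": -77,"fingers": 0.07}
  ]
}}

```text
time_s: 8.5
tcp_pos: [534.1, -5.4, 229.2]
orientation: [0.647, 0.763, -0.001, -0.001]
force: [0.5, -0.8, 0.3]
finger_gap: 0.82
```

Emit:
{"method": "jog_arm", "body": {
  "commands": [
    {"x": 0,"y": 0.02,"z": 0,"yaw": -8,"fingers": 0.07},
    {"x": 0,"y": 0.04,"z": 0,"yaw": -16,"fingers": 0.07},
    {"x": 0,"y": 0.06,"z": 0,"yaw": -24,"fingers": 0.07},
    {"x": 0,"y": 0.08,"z": 0,"yaw": -32,"fingers": 0.07},
    {"x": 0,"y": 0.1,"z": 0,"yaw": -40,"fingers": 0.07},
    {"x": 0,"y": 0.12,"z": 0,"yaw": -48,"fingers": 0.07},
    {"x": 0,"y": 0.14,"z": 0,"yaw": -56,"fingers": 0.07},
    {"x": 0,"y": 0.16,"z": 0,"yaw": -64,"fingers": 0.07},
    {"x": 0.001,"y": 0.18,"z": 0,"yaw": -72,"fingers": 0.07},
    {"x": 0.002,"y": 0.2,"z": 0,"yaw": -80,"fingers": 0.07}
  ]
}}

```text
time_s: 9.5
tcp_pos: [536.2, 193.7, 229.1]
orientation: [0.986, 0.168, -0.002, 0.0]
force: [-0.4, -0.1, -0.7]
finger_gap: 0.82
```

Emit:
{"method": "jog_arm", "body": {
  "commands": [
    {"x": 0,"y": 0,"z": -0.02,"yaw": -4,"fingers": 0.07},
    {"x": 0,"y": 0,"z": -0.04,"yaw": -4,"fingers": 0.07},
    {"x": 0,"y": 0,"z": -0.05,"yaw": -4,"fingers": 0.07},
    {"x": 0,"y": 0,"z": -0.05,"yaw": -4,"fingers": 0.07}
  ]
}}

```text
time_s: 9.9
tcp_pos: [535.6, 192.6, 178.3]
orientation: [0.991, 0.137, -0.003, 0.0]
force: [-0.7, -0.1, -0.1]
finger_gap: 0.82
```

Run:
```python
from meas import *
w=save('wrist','w5.png');t=save('scene','s5.png')
s=observe();print(s['time_s'],s['tcp_pos'],s['force'],s['joint_positions'])
from scipy.spatial.transform import Rotation as Ro
print('tool y',Ro.from_quat(s['orientation']).as_matrix()[:,1], w['cam_to_world'][:3,3])
H=hsv(w['pixels']).astype(int)
print(cen((H[...,0]>=100)&(H[...,0]<=130)&(H[...,1]>120)&(H[...,2]>40)))
```

```text
10.0 [536.82906146 192.89472151 181.40017927] [ 0.58045203  0.24356432 -0.15424498] [ 2.80260523e-01  1.99700209e-01  1.33952979e+00 -7.68174559e-05
  1.60265205e+00  1.57736282e+00]
tool y [ 2.70287471e-01 -9.62779662e-01  7.86777926e-05] [614.00690846 214.40044201 319.38060184]
[([300, 232, 25, 41, 619], [311.4, 255.7])]
```

View pics/w5.png

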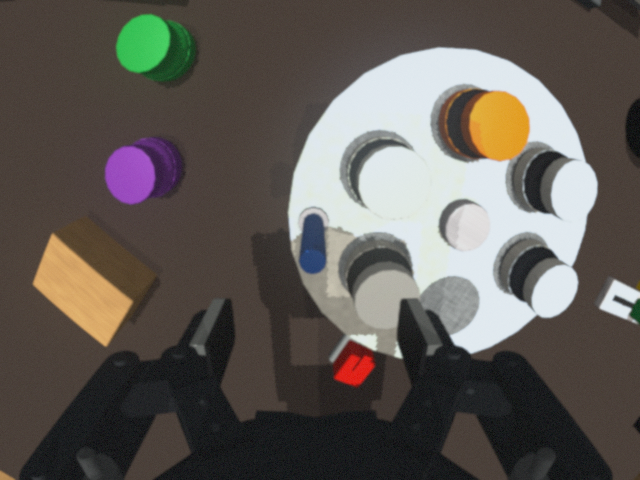

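View pics/s5.png

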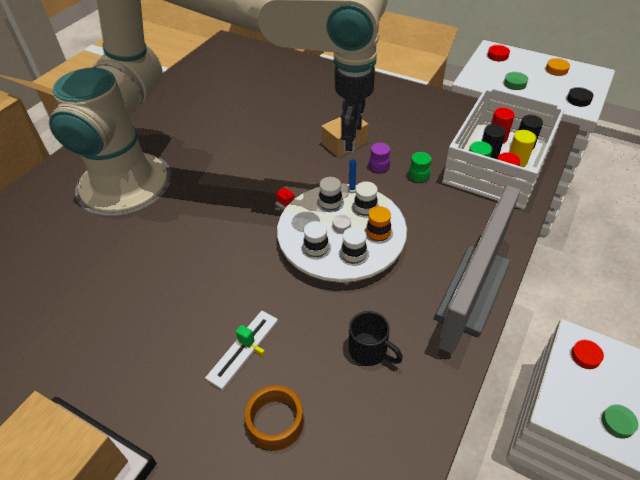

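Wrist view: the post top at (313,262), the orange lid at (500,125), the hub at (466,224) and the pointer at (353,362) are all visible.

Run:
```python
from meas import *
from scipy.optimize import least_squares
w=get_image('wrist');p=w['pixels'];H=hsv(p).astype(int)
L=lambda u,v,z:atz(w,u,v,z,True).round(1)
print('post top',L(313,262,127),'foot of post',L(313,218,42));
m=(H[...,0]>=8)&(H[...,0]<=24)&(H[...,1]>180)&(H[...,2]>225)
for c in cen(m):
    if c[0][4]>500: print('orange',c,L(*c[1],100))
m=(H[...,0]<=4)&(H[...,1]>180)&(H[...,2]>120)
for c in cen(m): print('red',c,L(*c[1],44))
print('hub',L(466,224,62))
m=((H[...,2]>170)&(H[...,1]<60)).astype(np.uint8);m[:,610:]=0
n,l,st,_=cv2.connectedComponentsWithStats(m);k=1+np.argmax(st[1:,4]);
c=max(cv2.findContours((l==k).astype(np.uint8),0,1)[0],key=len)[:,0]
c=cv2.convexHull(c)[:,0]
W=np.array([L(u,v,42)[:2] for u,v in c])
f=least_squares(lambda q:np.hypot(W[:,0]-q[0],W[:,1]-q[1])-140,[569,78],loss='soft_l1',f_scale=1);print('disc',f.x,np.median(abs(f.fun)),len(W))
i=cv2.cvtColor(p,cv2.COLOR_RGB2BGR);cv2.imwrite('pics/w5c.png',cv2.resize(i[180:400,280:480],None,fx=3.5,fy=2.7))
```

```text
post top [538.1 194.5 127. ] foot of post [540.7 195.8  42. ]
orange ([469, 96, 56, 65, 2207], [497.5, 128.5]) [646.3 102.3 100. ]
red ([334, 354, 41, 32, 842], [354.3, 369.6]) [410.  119.1  44. ]
hub [574.   82.4  62. ]
disc [570.1220692   78.07417824] 0.9570521492908881 56
```

View pics/w5c.png

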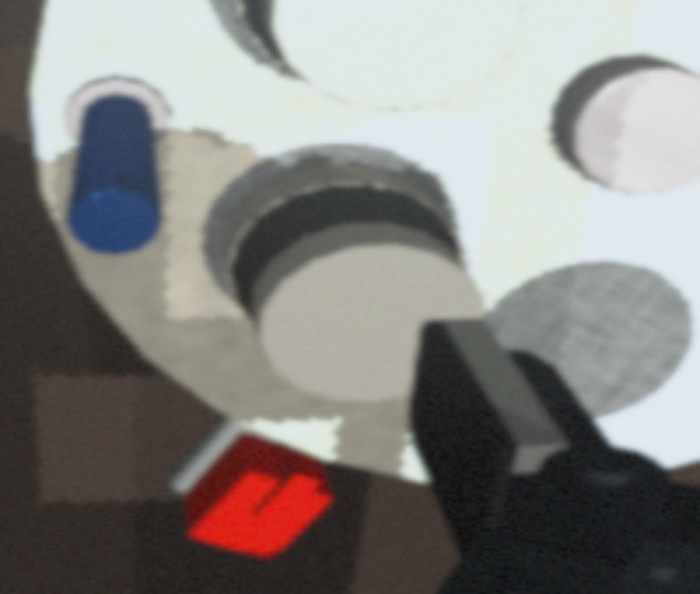

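Descend so the TCP is at z≈104, above the jar tops, and grip.

Emit:
{"method": "jog_arm", "body": {
  "commands": [
    {"x": 0,"y": 0.001,"z": -0.02,"yaw": 0,"fingers": 0.07},
    {"x": 0,"y": 0.001,"z": -0.045,"yaw": 0,"fingers": 0.06},
    {"x": 0,"y": 0.001,"z": -0.065,"yaw": 0,"fingers": 0.06},
    {"x": 0,"y": 0.001,"z": -0.077,"yaw": 0,"fingers": 0.06},
    {"x": 0,"y": 0.001,"z": -0.077,"yaw": 0,"fingers": 0.03},
    {"x": 0,"y": 0.001,"z": -0.077,"yaw": 0,"fingers": 0.015},
    {"x": 0,"y": 0.001,"z": -0.077,"yaw": 0,"fingers": 0.0},
    {"x": 0,"y": 0.001,"z": -0.077,"yaw": 0,"fingers": 0.0},
    {"x": 0,"y": 0.001,"z": -0.077,"yaw": 0,"fingers": 0.0},
    {"x": 0,"y": 0.001,"z": -0.077,"yaw": 0,"fingers": 0.0}
  ],
  "newtons": 50
}}

```text
time_s: 11.05
tcp_pos: [537.4, 195.1, 106.3]
orientation: [0.991, 0.137, 0.002, -0.001]
force: [-2.1, 3.5, 6.0]
finger_gap: 0.163
```

Run:
```python
from meas import *
w=save('wrist','w6.png')
s=observe();print(s['time_s'],s['tcp_pos'],s['force'],s['finger_gap'])
```

```text
11.1 [537.4208314  195.08501556 106.24905938] [-1.49431502  5.37749238  6.55633707] 0.15932312699375487
```

View pics/w6.png

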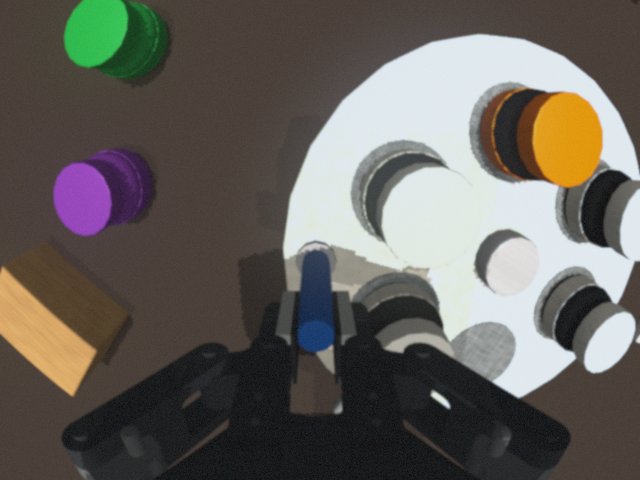

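The post is held. Next I'll work out the arc rows: axis (570,79), r = (-32.6,115.8), 26° per call.

Run:
```python
import numpy as np
r=np.array([-32.6,115.8])
R=lambda d:np.array([[np.cos(d),-np.sin(d)],[np.sin(d),np.cos(d)]])
inc=np.cumsum([2,3,3,3,3,3,3,3,2,1])
for k in range(6):
    b=R(np.radians(26*k))@r
    print(k,[(round(x/1000,4),round(y/1000,4),int(i)) for i in inc for x,y in [R(np.radians(i))@b-b]])
```

```text
0 [(np.float64(-0.004), np.float64(-0.0012), 2), (np.float64(-0.01), np.float64(-0.0033), 5), (np.float64(-0.0158), np.float64(-0.0057), 8), (np.float64(-0.0215), np.float64(-0.0083), 11), (np.float64(-0.027), np.float64(-0.0113), 14), (np.float64(-0.0324), np.float64(-0.0146), 17), (np.float64(-0.0376), np.float64(-0.0181), 20), (np.float64(-0.0427), np.float64(-0.0219), 23), (np.float64(-0.0459), np.float64(-0.0246), 25), (np.float64(-0.0475), np.float64(-0.026), 26)]
1 [(np.float64(-0.0031), np.float64(-0.0028), 2), (np.float64(-0.0075), np.float64(-0.0073), 5), (np.float64(-0.0117), np.float64(-0.012), 8), (np.float64(-0.0157), np.float64(-0.0169), 11), (np.float64(-0.0193), np.float64(-0.022), 14), (np.float64(-0.0228), np.float64(-0.0273), 17), (np.float64(-0.0259), np.float64(-0.0328), 20), (np.float64(-0.0287), np.float64(-0.0384), 23), (np.float64(-0.0304), np.float64(-0.0422), 25), (np.float64(-0.0313), np.float64(-0.0442), 26)]
2 [(np.float64(-0.0015), np.float64(-0.0039), 2), (np.float64(-0.0036), np.float64(-0.0099), 5), (np.float64(-0.0053), np.float64(-0.0159), 8), (np
[... 1035 characters left out ...]
np.float64(0.022), np.float64(-0.0279), 17), (np.float64(0.0267), np.float64(-0.0321), 20), (np.float64(0.0316), np.float64(-0.0361), 23), (np.float64(0.035), np.float64(-0.0386), 25), (np.float64(0.0367), np.float64(-0.0398), 26)]
5 [(np.float64(0.0035), np.float64(-0.0023), 2), (np.float64(0.0089), np.float64(-0.0055), 5), (np.float64(0.0145), np.float64(-0.0085), 8), (np.float64(0.0202), np.float64(-0.0111), 11), (np.float64(0.0261), np.float64(-0.0134), 14), (np.float64(0.032), np.float64(-0.0155), 17), (np.float64(0.0381), np.float64(-0.0172), 20), (np.float64(0.0442), np.float64(-0.0186), 23), (np.float64(0.0484), np.float64(-0.0193), 25), (np.float64(0.0504), np.float64(-0.0196), 26)]
```

Emit:
{"method": "jog_arm", "body": {
  "commands": [
    {"x": -0.004,"y": -0.0012,"z": 0,"yaw": 2,"fingers": 0},
    {"x": -0.01,"y": -0.0033,"z": 0,"yaw": 5,"fingers": 0},
    {"x": -0.0158,"y": -0.0057,"z": 0,"yaw": 8,"fingers": 0},
    {"x": -0.0215,"y": -0.0083,"z": 0,"yaw": 11,"fingers": 0},
    {"x": -0.027,"y": -0.0113,"z": 0,"yaw": 14,"fingers": 0},
    {"x": -0.0324,"y": -0.0146,"z": 0,"yaw": 17,"fingers": 0},
    {"x": -0.0376,"y": -0.0181,"z": 0,"yaw": 20,"fingers": 0},
    {"x": -0.0427,"y": -0.0219,"z": 0,"yaw": 23,"fingers": 0},
    {"x": -0.0459,"y": -0.0246,"z": 0,"yaw": 25,"fingers": 0},
    {"x": -0.0475,"y": -0.026,"z": 0,"yaw": 26,"fingers": 0}
  ]
}}

```text
time_s: 12.1
tcp_pos: [489.7, 169.2, 106.2]
orientation: [0.934, 0.357, 0.002, -0.001]
force: [-1.8, 7.1, 6.3]
finger_gap: 0.165
```

Run:
```python
from meas import *
w=save('wrist','w7.png')
s=observe();print(s['time_s'],s['tcp_pos'],s['force'],s['finger_gap'])
```

```text
12.15 [489.55109875 169.09051598 106.24826614] [-2.42015465  6.63184819  5.9022088 ] 0.1663854928675812
```

View pics/w7.png

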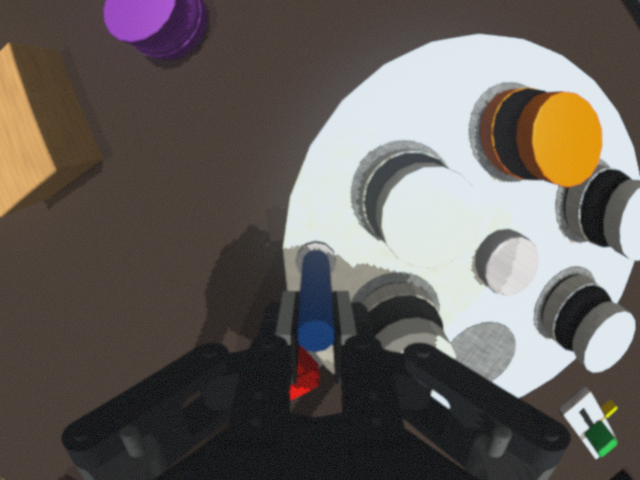

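The disc turned along with the tool: the post and jars sit at the same pixels as before (lid at 566,140). Continuing.

Emit:
{"method": "jog_arm", "body": {
  "commands": [
    {"x": -0.0031,"y": -0.0028,"z": 0,"yaw": 2,"fingers": 0},
    {"x": -0.0075,"y": -0.0073,"z": 0,"yaw": 5,"fingers": 0},
    {"x": -0.0117,"y": -0.012,"z": 0,"yaw": 8,"fingers": 0},
    {"x": -0.0157,"y": -0.0169,"z": 0,"yaw": 11,"fingers": 0},
    {"x": -0.0193,"y": -0.022,"z": 0,"yaw": 14,"fingers": 0},
    {"x": -0.0228,"y": -0.0273,"z": 0,"yaw": 17,"fingers": 0},
    {"x": -0.0259,"y": -0.0328,"z": 0,"yaw": 20,"fingers": 0},
    {"x": -0.0287,"y": -0.0384,"z": 0,"yaw": 23,"fingers": 0},
    {"x": -0.0304,"y": -0.0422,"z": 0,"yaw": 25,"fingers": 0},
    {"x": -0.0313,"y": -0.0442,"z": 0,"yaw": 26,"fingers": 0}
  ]
}}

```text
time_s: 13.15
tcp_pos: [458.1, 124.7, 106.2]
orientation: [0.83, 0.558, 0.001, -0.0]
force: [-4.5, 6.0, 9.7]
finger_gap: 0.167
```

Emit:
{"method": "jog_arm", "body": {
  "commands": [
    {"x": -0.0015,"y": -0.0039,"z": 0,"yaw": 2,"fingers": 0},
    {"x": -0.0036,"y": -0.0099,"z": 0,"yaw": 5,"fingers": 0},
    {"x": -0.0053,"y": -0.0159,"z": 0,"yaw": 8,"fingers": 0},
    {"x": -0.0067,"y": -0.0221,"z": 0,"yaw": 11,"fingers": 0},
    {"x": -0.0077,"y": -0.0283,"z": 0,"yaw": 14,"fingers": 0},
    {"x": -0.0085,"y": -0.0345,"z": 0,"yaw": 17,"fingers": 0},
    {"x": -0.0089,"y": -0.0408,"z": 0,"yaw": 20,"fingers": 0},
    {"x": -0.009,"y": -0.0471,"z": 0,"yaw": 23,"fingers": 0},
    {"x": -0.0088,"y": -0.0513,"z": 0,"yaw": 25,"fingers": 0},
    {"x": -0.0087,"y": -0.0534,"z": 0,"yaw": 26,"fingers": 0}
  ]
}}

```text
time_s: 14.15
tcp_pos: [449.6, 70.6, 106.2]
orientation: [0.683, 0.73, 0.001, 0.0]
force: [-5.2, 3.4, 10.6]
finger_gap: 0.163
```

Run:
```python
from meas import *
w=save('wrist','w8.png')
s=observe();print(s['time_s'],s['tcp_pos'],s['force'],s['finger_gap'],s['joint_positions'])
```

```text
14.2 [449.58841097  70.35019998 106.20019341] [-5.33341259  2.84000004 10.56732554] 0.16616112567399063 [ 7.37882734e-02 -6.88649826e-02  1.77434498e+00  4.12353228e-04
  1.43458313e+00  7.39634972e-03]
```

View pics/w8.png

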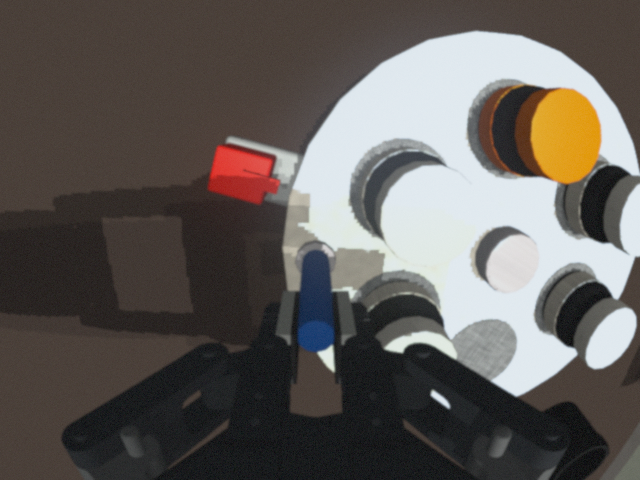

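Still tracking: 78° turned, the jars in place on their pads, the pointer at (243,173).

Emit:
{"method": "jog_arm", "body": {
  "commands": [
    {"x": 0.0003,"y": -0.0042,"z": 0,"yaw": 2,"fingers": 0},
    {"x": 0.0011,"y": -0.0104,"z": 0,"yaw": 5,"fingers": 0},
    {"x": 0.0023,"y": -0.0166,"z": 0,"yaw": 8,"fingers": 0},
    {"x": 0.0037,"y": -0.0228,"z": 0,"yaw": 11,"fingers": 0},
    {"x": 0.0055,"y": -0.0288,"z": 0,"yaw": 14,"fingers": 0},
    {"x": 0.0075,"y": -0.0348,"z": 0,"yaw": 17,"fingers": 0},
    {"x": 0.0099,"y": -0.0406,"z": 0,"yaw": 20,"fingers": 0},
    {"x": 0.0126,"y": -0.0463,"z": 0,"yaw": 23,"fingers": 0},
    {"x": 0.0145,"y": -0.05,"z": 0,"yaw": 25,"fingers": 0},
    {"x": 0.0156,"y": -0.0518,"z": 0,"yaw": 26,"fingers": 0}
  ]
}}

```text
time_s: 15.2
tcp_pos: [465.8, 18.6, 106.2]
orientation: [0.502, 0.865, 0.001, 0.001]
force: [-1.9, 3.7, 9.9]
finger_gap: 0.164
```

Emit:
{"method": "jog_arm", "body": {
  "commands": [
    {"x": 0.0021,"y": -0.0036,"z": 0,"yaw": 2,"fingers": 0},
    {"x": 0.0056,"y": -0.0089,"z": 0,"yaw": 5,"fingers": 0},
    {"x": 0.0093,"y": -0.014,"z": 0,"yaw": 8,"fingers": 0},
    {"x": 0.0133,"y": -0.0188,"z": 0,"yaw": 11,"fingers": 0},
    {"x": 0.0175,"y": -0.0235,"z": 0,"yaw": 14,"fingers": 0},
    {"x": 0.022,"y": -0.0279,"z": 0,"yaw": 17,"fingers": 0},
    {"x": 0.0267,"y": -0.0321,"z": 0,"yaw": 20,"fingers": 0},
    {"x": 0.0316,"y": -0.0361,"z": 0,"yaw": 23,"fingers": 0},
    {"x": 0.035,"y": -0.0386,"z": 0,"yaw": 25,"fingers": 0},
    {"x": 0.0367,"y": -0.0398,"z": 0,"yaw": 26,"fingers": 0}
  ]
}}

```text
time_s: 16.2
tcp_pos: [502.7, -20.6, 106.2]
orientation: [0.294, 0.956, 0.001, 0.001]
force: [-1.2, 5.7, 7.0]
finger_gap: 0.166
```

Run:
```python
from meas import *
w=save('wrist','w9.png');t=save('top','t9.png')
s=observe();print(s['time_s'],s['tcp_pos'],s['force'],s['finger_gap'],s['joint_positions'])
i=cv2.imread('pics/t9.png');cv2.imwrite('pics/t9c.png',cv2.resize(i[150:350,200:460],None,fx=3,fy=3))
```

```text
16.3 [502.75018962 -20.55824423 106.23054034] [-1.47814487  5.8126487   6.63717553] 0.16632281060329884 [-0.11517708  0.06652171  1.63901514  0.00164002  1.43274691 -1.08864656]
```

View pics/w9.png

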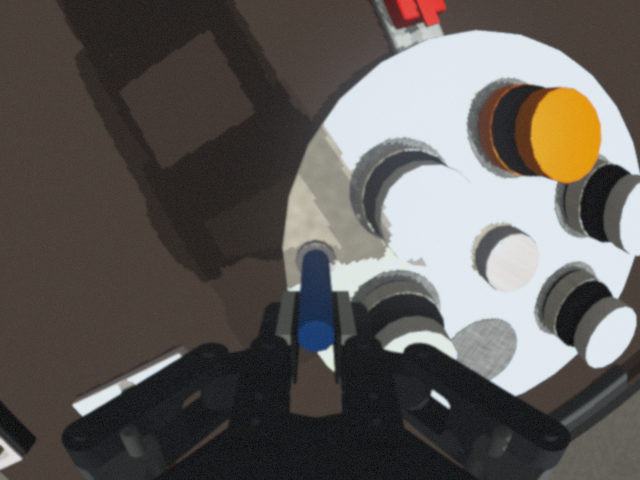

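View pics/t9c.png

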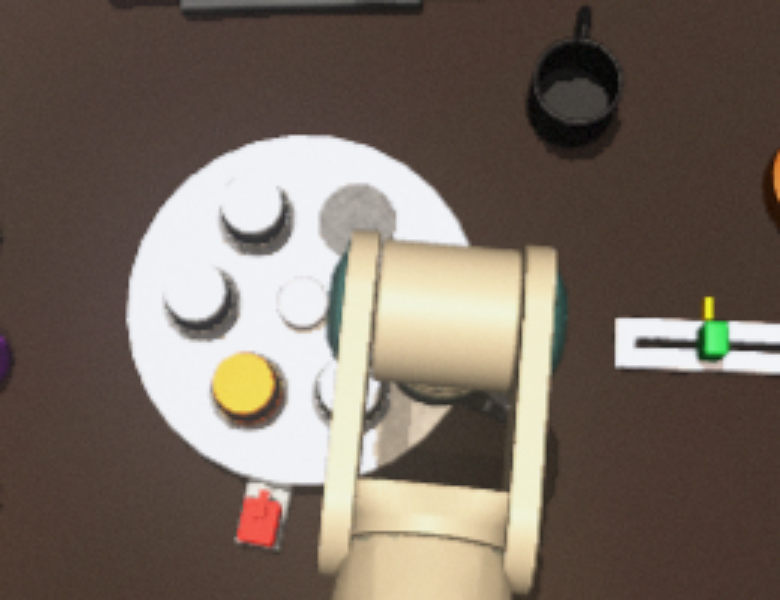

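130° turned. I'll measure the angle left to go in both views.

```bash
cat > ang.py <<'E'
from meas import *
def run():
  for cam,f in (('top',False),('wrist',True),('scene',False)):
    im=get_image(cam);H=hsv(im['pixels']).astype(int)
    A=np.array([570,79.])
    def pick(m,xy,z,zs):
        best=None
        for c in cen(m):
            P=atz(im,*c[1],z,f)[:2]
            if np.linalg.norm(P-xy)<45 and (best is None or c[0][4]>best[0]): best=(c[0][4],P)
        return best
    o=pick((H[...,0]>=10)&(H[...,0]<=24)&(H[...,1]>150)&(H[...,2]>(225 if f else 150)),np.array([497,105]),100,0)
    r=pick(((H[...,0]<=5)|(H[...,0]>176))&(H[...,1]>180)&(H[...,2]>150),np.array([408,114]),44,0)
    an=lambda P:np.degrees(np.arctan2(P[1]-A[1],P[0]-A[0]))
    for n,b in (('lid',o),('ptr',r)):
        if b: print(cam,n,b[0],b[1].round(1),'r',np.linalg.norm(b[1]-A).round(1),'deg',round(an(b[1]),1))
if __name__=='__main__':
    run();s=observe();print(s['time_s'],s['tcp_pos'],s['qd'],s['finger_gap'])
E
python3 ang.py
```

```text
top lid 43 [492.3 112.8] r 84.7 deg 156.5
top ptr 13 [390.2 103.7] r 181.5 deg 172.2
wrist lid 3791 [501.9 120.9] r 80.0 deg 148.4
wrist ptr 346 [417.5 115.8] r 156.9 deg 166.4
scene lid 220 [506.3 123.7] r 77.8 deg 144.9
16.45 [502.62534875 -20.47269308 106.20090875] [ 0.00058556 -0.00152969  0.00044868  0.00028432 -0.00112133 -0.00150792] 0.16495671537925674
```

Run:
```python
from meas import *
t=get_image('top');w=get_image('wrist')
A=atz(t,299.3+0,253.3,42)
an=lambda P,A:round(float(np.degrees(np.arctan2(P[1]-A[1],P[0]-A[0]))),1)
hub=atz(t,300.7,250.7,62);lid=atz(t,281.7,278,100)
print('hub',hub)
for nm,u,v,z in (('ptr body',286.7,323.5,44),('ptr tip',287.8,314,44),('tongue',289.5,312,10)):
    P=atz(t,u,v,z);print(nm,P.round(1),an(P,[570,79]),an(P,hub))
print('lid',lid.round(1),an(lid,[570,79]),an(lid,hub))
L=lambda u,v,z:atz(w,u,v,z,True)
hw=L(510,261,62);lw=L(566,135,100);print('wrist hub',hw.round(1),'lid',lw.round(1),an(lw,hw),an(lw,[570,79]))
for u,v in ((428,12),(433,22)): P=L(u,v,44);print(P.round(1),an(P,hw),an(P,[570,79]))
i=cv2.cvtColor(w['pixels'],cv2.COLOR_RGB2BGR);cv2.imwrite('pics/w9c.png',cv2.resize(i[0:100,340:480],None,fx=5,fy=5))
```

```text
hub [566.8113676   76.51370736  62.        ]
ptr body [400.4 112.1  44. ] 169.0 167.9
ptr tip [422.1 109.3  44. ] 168.4 167.2
tongue [429.1 107.6  10. ] 168.5 167.3
lid [499.  118.4 100. ] 151.0 148.3
wrist hub [565.8  77.7  62. ] lid [501.6 120.9 100. ] 146.0 148.5
[419.5 112.4  44. ] 166.6 167.5
[425.8 111.5  44. ] 166.4 167.3
```

View pics/w9c.png

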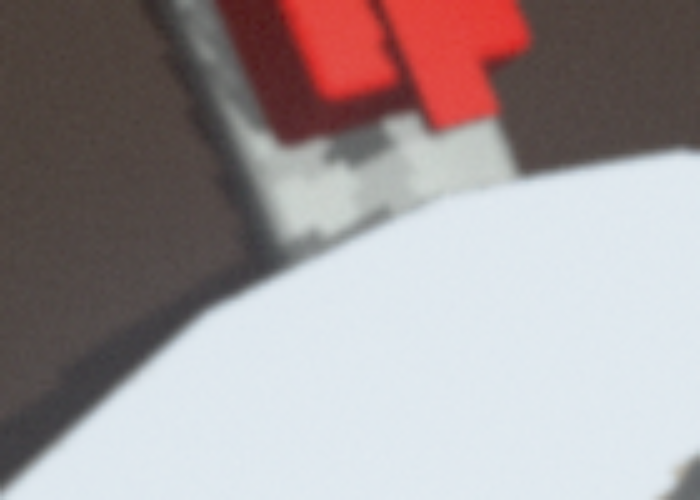

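About 20° remain (lid ≈148°, pointer ≈167.5°).

Emit:
{"method": "jog_arm", "body": {
  "commands": [
    {"x": 0.0035,"y": -0.0023,"z": 0,"yaw": 2,"fingers": 0},
    {"x": 0.0089,"y": -0.0055,"z": 0,"yaw": 5,"fingers": 0},
    {"x": 0.0145,"y": -0.0085,"z": 0,"yaw": 8,"fingers": 0},
    {"x": 0.0202,"y": -0.0111,"z": 0,"yaw": 11,"fingers": 0},
    {"x": 0.0261,"y": -0.0134,"z": 0,"yaw": 14,"fingers": 0},
    {"x": 0.032,"y": -0.0155,"z": 0,"yaw": 17,"fingers": 0},
    {"x": 0.0361,"y": -0.0166,"z": 0,"yaw": 19,"fingers": 0},
    {"x": 0.0381,"y": -0.0172,"z": 0,"yaw": 20,"fingers": 0},
    {"x": 0.0381,"y": -0.0172,"z": 0,"yaw": 20,"fingers": 0},
    {"x": 0.0381,"y": -0.0172,"z": 0,"yaw": 20,"fingers": 0}
  ]
}}

```text
time_s: 17.55
tcp_pos: [540.5, -37.2, 106.2]
orientation: [0.124, 0.992, 0.001, 0.001]
force: [-1.4, 6.6, 7.2]
finger_gap: 0.164
```

Run:
```python
from meas import *
w=save('wrist','w10.png');t=save('top','t10.png');sc=save('scene','s10.png')
s=observe();print(s['time_s'],s['tcp_pos'],s['force'],s['finger_gap'])
i=cv2.imread('pics/t10.png');cv2.imwrite('pics/t10c.png',cv2.resize(i[190:340,230:380],None,fx=4,fy=4))
i=cv2.imread('pics/s10.png');cv2.imwrite('pics/s10c.png',cv2.resize(i[140:300,250:430],None,fx=4,fy=3.7))
```

```text
17.7 [540.48459444 -37.16481762 106.24109314] [-1.54861141  7.15927882  6.42215962] 0.16634389529215807
```

View pics/w10.png

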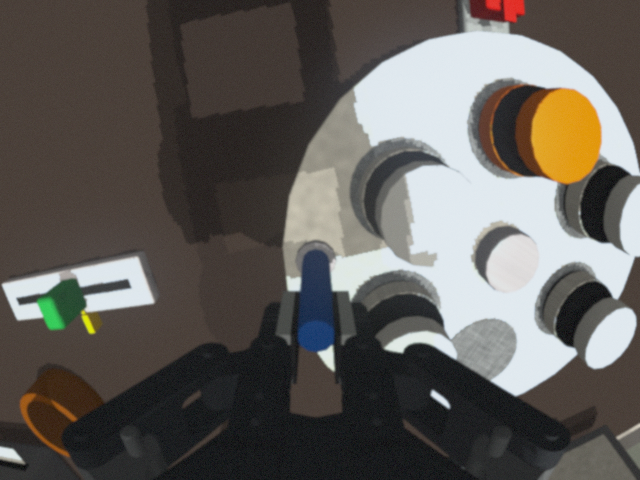

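View pics/t10c.png

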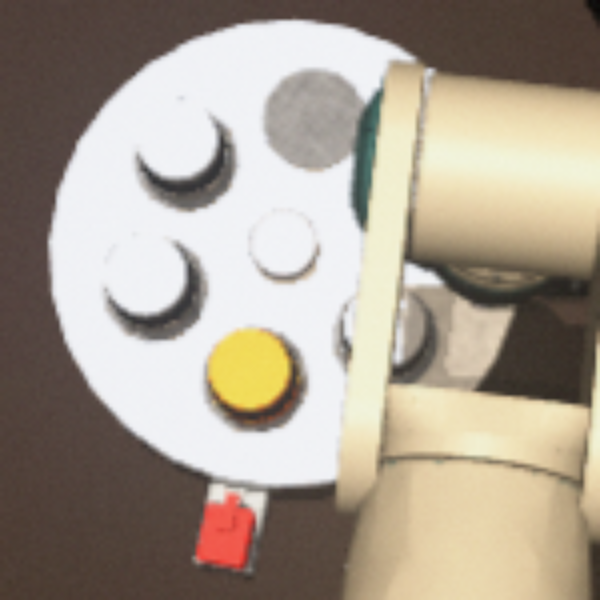

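View pics/s10c.png

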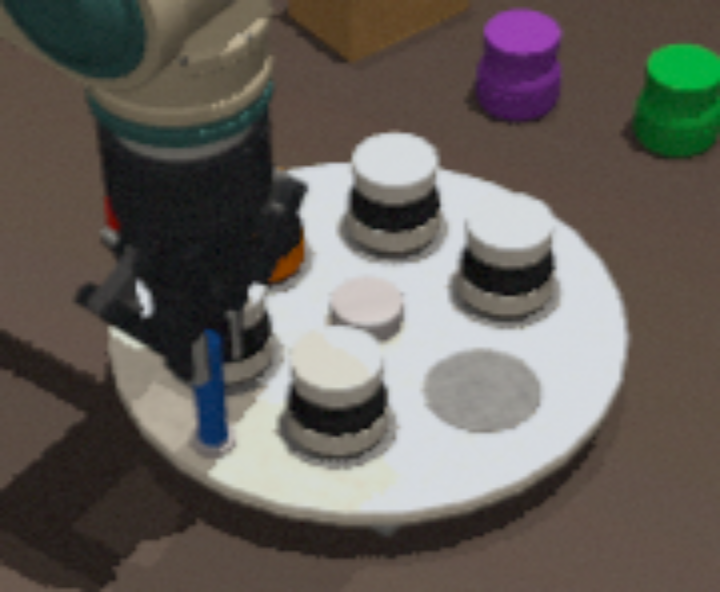

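Run:
```python
from meas import *
t=get_image('top');w=get_image('wrist')
an=lambda P,A:round(float(np.degrees(np.arctan2(P[1]-A[1],P[0]-A[0]))),1)
A=np.array([570,79.])
hub=atz(t,301,251,62)[:2]; lid=atz(t,292.5,282.5,100)[:2]
print('hub',hub,'lid',lid.round(1),an(lid,A),an(lid,hub))
for n,u,v,z in (('body',286.3,323.8,44),('tip',288.5,314.3,44),('tongue',289.5,311.7,15)):
    P=atz(t,u,v,z)[:2];print(n,P.round(1),an(P,A),an(P,hub))
L=lambda u,v,z:atz(w,u,v,z,True)[:2]
hw=L(510,259,62);lw=L(566,135,100);pt=L(498,12,44);print('wrist',hw.round(1),lw.round(1),pt.round(1),'lid',an(lw,A),an(lw,hw),'ptr',an(pt,A),an(pt,hw))
tg=L(487,28,15);print('tongue',tg,an(tg,A),an(tg,hw))
# disc fit again in top image
```

```text
hub [566.08591221  75.82488785] lid [488.3  94.2] 169.4 166.7
body [399.8 113. ] 168.7 167.4
tip [421.4 107.7] 169.1 167.6
tongue [429.4 107.2] 168.6 167.1
wrist [565.   76.4] [491.2  95. ] [420.9 103.6] lid 168.5 165.9 ptr 170.6 169.3
tongue [425.56987077 108.94423785] 168.3 166.9
```

The lid is within about ±1.5° (2 mm) of the pointer direction. The estimates average slightly short, so I'll add 1° and hold.

Emit:
{"method": "jog_arm", "body": {
  "commands": [
    {"x": 0.001,"y": -0.0002,"z": 0,"yaw": 0.5,"fingers": 0},
    {"x": 0.002,"y": -0.0004,"z": 0,"yaw": 1,"fingers": 0},
    {"x": 0.002,"y": -0.0004,"z": 0,"yaw": 1,"fingers": 0},
    {"x": 0.002,"y": -0.0004,"z": 0,"yaw": 1,"fingers": 0},
    {"x": 0.002,"y": -0.0004,"z": 0,"yaw": 1,"fingers": 0},
    {"x": 0.002,"y": -0.0004,"z": 0,"yaw": 1,"fingers": 0},
    {"x": 0.002,"y": -0.0004,"z": 0,"yaw": 1,"fingers": 0},
    {"x": 0.002,"y": -0.0004,"z": 0,"yaw": 1,"fingers": 0}
  ]
}}

```text
time_s: 18.6
tcp_pos: [542.4, -37.6, 106.2]
orientation: [0.115, 0.993, 0.001, 0.001]
force: [-2.0, 7.4, 7.3]
finger_gap: 0.161
```

Run:
```python
from meas import *
t=save('top','t11.png');w=save('wrist','w11.png')
s=observe();print(s['time_s'],s['tcp_pos'],s['force'],s['finger_gap'],s['qd'])
a=cv2.imread('pics/t10.png')[190:340,230:380];b=cv2.imread('pics/t11.png')[190:340,230:380]
cv2.imwrite('pics/t11c.png',cv2.resize(b,None,fx=4,fy=4))
i=cv2.imread('pics/t11.png');cv2.imwrite('pics/t11d.png',cv2.resize(i[230:290,390:490],None,fx=7,fy=7))
```

```text
18.7 [542.40282376 -37.63094414 106.23915375] [-1.59366498  6.82429893  7.41292926] 0.16165538658098044 [-0.00188893 -0.00060295  0.00110006  0.00086035  0.00209637  0.00165463]
```

View pics/t11c.png

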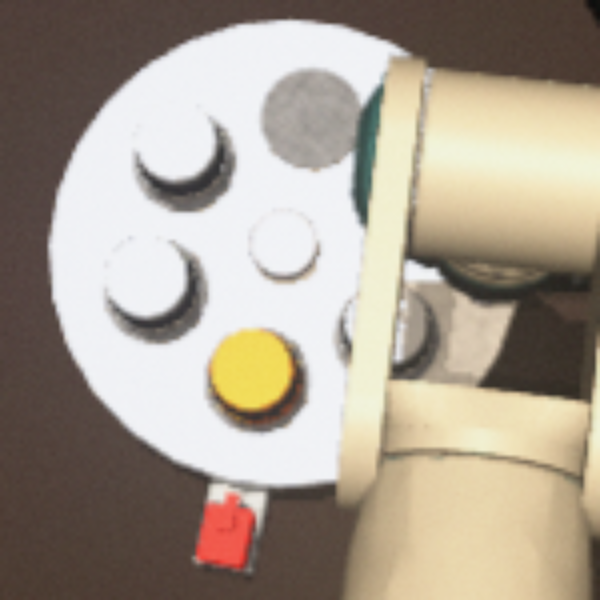

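View pics/t11d.png

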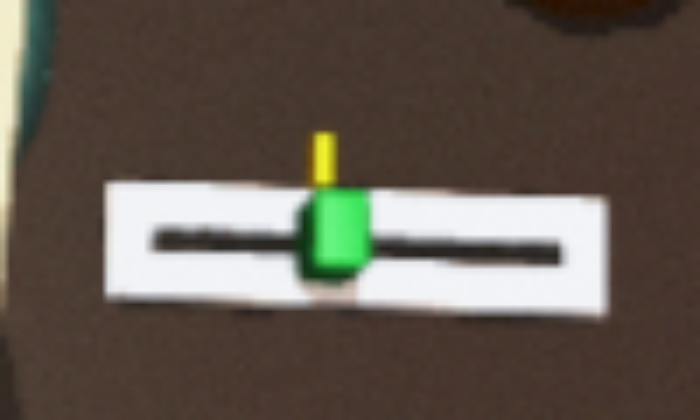

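View pics/w11.png

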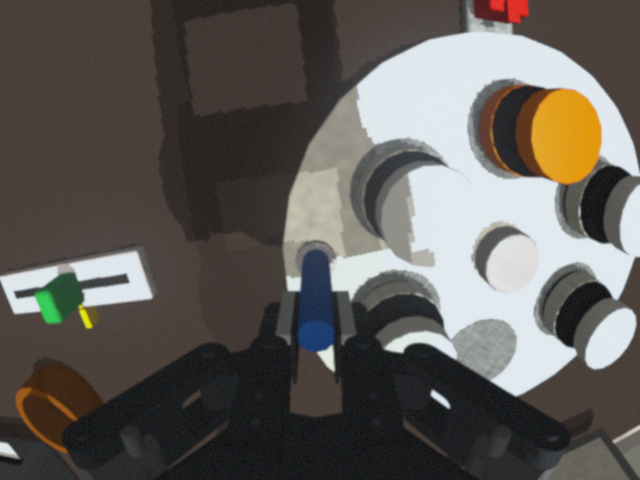

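The lid (top crop 253,371) is in line with the pointer and the grip is steady. Last check on the dimmer, from the unobstructed top view:

Run:
```python
from meas import *
t=get_image('top')
g=atz(t,438.7,262.9,54);y=atz(t,436.1,252.6,16);e=np.array([.0618,.998])
print(g,y,(g[:2]-y[:2])@e)
an=lambda P,A:round(float(np.degrees(np.arctan2(P[1]-A[1],P[0]-A[0]))),1)
lid=atz(t,293.2,282.7,100);print(lid,an(lid,[570,79]),an(lid,[566.1,75.8]))
for n in ('tape_roll','black_cup','small_carton'): print(n,[r['location'].round() if hasattr(r['location'],'round') else r['location'] for r in spot_in('top',n)][:2])
print(observe()['tcp_pos'])
```

```text
[ 531.8435021  -243.66818709   54.        ] [ 562.51581516 -246.0251908    16.        ] 0.4567407628564435
[487.81939812  92.66774132 100.        ] 170.6 167.8
tape_roll [[660.3, -342.2, 44.0]]
black_cup [[746.6, -143.2, 31.5], [489.0, 94.5, 102.4]]
small_carton [[417.3, 378.6, 59.7]]
[542.39535026 -37.6204125  106.23911034]
```

Everything is within tolerance, so I'm handing in.

```bash
python3 -c "
from workcell import *
print(sign_off()); s=observe(); print(s['time_s'],s['tcp_pos'],s['finger_gap'])"
```

```text
the job is handed in; nothing more can be done
None
the job is handed in; nothing more can be done
```

The job is handed in after about 19 s of robot time, with the gripper still holding the blue post; no verdict was reported.

- **Dimmer:** I gripped the green block, slid it about 53 mm and let go. In the last check from the top camera it was 0.5 mm from level with the yellow marker.
- **Carousel:** I gripped the post with 50 N above the jar tops and turned the disc 151° along its arc. In the last images the orange lid and the pointer agreed to within about 2° (3 mm). The jars still stood on their pads, the arm was at rest, and the grip opening was steady.
- **Bystanders:** The tape roll, cup and carton were all found within a few millimetres of their first positions, which is within the networks' accuracy.

- **Disagreements:** The estimates of the turning axis differed by 3–4 mm between views. This changed the measured lid and pointer angles by 1–3°, but it mostly cancels between the two.
- **Refused moves:** The first two move calls were refused because the rows were incomplete. Nothing moved, and complete rows worked.

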